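# Ready the apple peeler and hold its sprung arm back

## Task

Get the apple peeler ready for the next apple: with the scraper block, sweep the three apple offcuts off the board into the white tray at its end, keeping your fingers off the fruit, and stand the scraper on the cleared board. Then swing the peeler's sprung peeling arm by its green thumb grip away from the spindle, right back to its stop, and finish while still holding it there with your fingers, so that I can push an apple onto the fork. Leave the cup, the tumbler and the fruit bowl where they are.

Things in the scene. Friction and masses are not known exactly. Their poses are not given: they have to be found in the camera images.
- board: Fixed bamboo chopping board, 220 (its x) x 170 (its y) mm, top face 36 mm above the counter. Origin: centre of its underside, on the counter. A white catch tray hangs on its +x end (the end away from the robot), from x = 110 to 225 mm, as wide as the board; 4 mm walls, rim 30 mm above the counter, so 6 mm below the board's top.
- board_top (a point): Centre of the board's top face; axes as the board's (x along its 220 mm length towards the tray, y across, z up).
- tray_floor (a point): Centre of the catch tray's inner floor, 5 mm above the counter, 167.5 mm in +x from the board's centre; inner space 107 (x) x 162 (y) mm, 25 mm deep; axes as the board's.
- scraper: Loose scraper block: a bar of even 26 mm thickness (its x), 110 mm long (its y; the grip 106 mm) and 70 mm tall, standing upright on its foot on the counter beside the board; dark wooden grip from 30 to 70 mm height over a steel shoe. 0.15 to 0.31 kg. Origin: centre of its foot face, z up.
- offcut_a: Loose round apple end slice with red skin on top, 38 mm across, 12.5 mm high, 12 g, lying on the board; origin at the centre of its underside.
- offcut_b: Loose round apple end slice with red skin on top and a bit of stalk, 34 mm across, 12.5 mm high (stalk 20 mm), 11 g, lying on the board; origin at the centre of its underside.
- offcut_c: Loose apple chunk, 26 x 30 mm, 12 mm high, red skin on top, 11 g, lying on the board; origin at the centre of its underside.
- peeler: Fixed white crank apple peeler on a suction foot. Its steel spindle lies along its y axis 100 mm above the counter; the crank hangs down at the +y end (to y = 230 mm), then two bearings (tops at 115 mm), the three-pronged fork, and the corer ring and slicer blade (tops at 113 mm) at y = -115 mm, next to the board. Rail 26 mm wide at 50 mm height. Origin: on the counter under the spindle. The peeling arm stands on its +x side (away from the robot).
- fork (a point): Tips of the fork, on the spindle's axis, 100 mm above the counter; axes as the peeler's.
- peel_pivot (a point): Pivot of the peeling arm, 46 mm above the counter at peeler x = 36, y = -55 mm; axes as the peeler's, the arm turns about its y axis.
- thumb_grip: Green thumb grip at the end of the peeling arm: a cylinder of 18 mm diameter and 32 mm length along the peeler's y, its centre 135 mm from the pivot. A sleeve that turns freely on its pin along y. Origin: its centre (at rest 172 mm above the counter, 48 mm in -x of the pivot, just past the spindle; at the stop 158 mm above the counter, 74 mm in +x of the pivot). The 11 mm wide, 6 mm thick steel arm joins it at mid-length from below.
- peel_arm (a joint): Angle of the peeling arm in rad: 0 at rest, leaning 0.367 rad from vertical over the spindle (-x); it grows as the arm swings away from the spindle, towards the peeler's +x, about the pivot; hard stop at 0.95. A spring drives it back to 0: at the thumb grip it takes about 2.7 N to start and 6 N at the stop. It does not latch.
- red_cup: Bystander: red party cup standing upside down, 113 mm high, 94 mm across the rim; origin under its centre. Light.
- tumbler: Bystander: pinkish frosted tumbler, 85 mm high, 68 mm across; origin under its centre.
- fruit_bowl: Bystander: white bowl with three apples, 170 mm across, 100 mm high in all; origin under its centre.
Mind the look-alikes: they are no part of the job. Leave any black or blue look-alike of the offcut_c alone.

How it is judged:
On the way, in this order (a step that is already met when the one before it is completed fails the run):
1. the scraper is held in the fingers and lifted (contact force between the fingers and scraper above 1 N and height (world z) of scraper above 0.02 m), for 0.2 s.
2. all three offcuts are in the tray, the scraper still in hand (x of offcut_a in the frame of tray_floor between -0.0575 and 0.0575 m and y of offcut_a in the frame of tray_floor between -0.085 and 0.085 m and z of offcut_a in the frame of tray_floor between -0.006 and 0.03 m and x of offcut_b in the frame of tray_floor between -0.0575 and 0.0575 m and y of offcut_b in the frame of tray_floor between -0.085 and 0.085 m and z of offcut_b in the frame of tray_floor between -0.006 and 0.03 m and x of offcut_c in the frame of tray_floor between -0.0575 and 0.0575 m and y of offcut_c in the frame of tray_floor between -0.085 and 0.085 m and z of offcut_c in the frame of tray_floor between -0.006 and 0.03 m and contact force between the fingers and scraper above 1 N), for 0.2 s.
3. the scraper stands on the board, let go (x of scraper in the frame of board_top between -0.11 and 0.11 m and y of scraper in the frame of board_top between -0.085 and 0.085 m and z of scraper in the frame of board_top between -0.004 and 0.006 m and angle between scraper's own z axis and vertical below 0.15 rad and linear speed of scraper below 0.02 m/s and contact force between the fingers and scraper below 0.1 N), for 0.2 s.
4. the peeling arm is back at its stop, held by the thumb grip (value of joint peel_arm above 0.88 rad and contact force between the fingers and thumb_grip above 1 N), for 0.5 s.
At the end, for the whole second after the job is handed in: For the last second the arm is at its stop (joint over 0.88 of 0.95 rad), the fingers bearing on the green grip (over 1 N); all three offcuts lie in the tray, below the board's top; the scraper stands on the board, upright within 0.15 rad, at rest, let go (all of step 3 and all of step 4 and x of offcut_a in the frame of tray_floor between -0.0575 and 0.0575 m and y of offcut_a in the frame of tray_floor between -0.085 and 0.085 m and z of offcut_a in the frame of tray_floor between -0.006 and 0.03 m and x of offcut_b in the frame of tray_floor between -0.0575 and 0.0575 m and y of offcut_b in the frame of tray_floor between -0.085 and 0.085 m and z of offcut_b in the frame of tray_floor between -0.006 and 0.03 m and x of offcut_c in the frame of tray_floor between -0.0575 and 0.0575 m and y of offcut_c in the frame of tray_floor between -0.085 and 0.085 m and z of offcut_c in the frame of tray_floor between -0.006 and 0.03 m); the arm keeps its last pose, push and grip.
It fails at once if the fingers touch an offcut (contact force between the fingers and offcut_a above 0.3 N or contact force between the fingers and offcut_b above 0.3 N or contact force between the fingers and offcut_c above 0.3 N).
It fails at once if the cup, the tumbler or the fruit bowl is shifted more than 3 cm or tipped (distance of any of red_cup, tumbler, fruit_bowl from where it was at the start of the episode above 0.03 m or angle between any of red_cup, tumbler, fruit_bowl's own z axis and vertical above 0.4 rad).
It also fails if it takes over 58 s, if anything falls off the work surface, if the arm or the gripper's body presses on something with over 40 N, if the wrist force passes 120 N, or if a joint passes its speed limit or range.

## Robot

A 6-joint arm with a two-finger parallel gripper is mounted at the origin on the work surface. World frame = base frame: x ahead of the robot, y to its left, z up, the work surface at z = 0. Lengths are in m, angles in rad, forces in N, time in s.
With the tool pointing down it reaches from about 0.35 to 0.8 m from the base axis. Payload 7.3 kg.
Tool frame: the origin (TCP) lies between the finger pads; the fingertips stand 25 mm ahead of it and the grasp point (between the pads) lies 6 mm ahead of it (r.tip_extent is the distance from the TCP to the fingertips, in m); z points along the fingers, y is the direction in which the jaws open and shut (so a half turn about z gives the same grasp; the last joint's range is limited). The gripper opens to 85 mm and grips with 20 to 120 N. Pads are 22 mm wide; open, the fingers measure 114 mm over their backs; the gripper's body (76 mm by 85 mm) begins 54 mm behind the grasp point. The pads swing forward as they close: fully open they stand 13 mm farther back than shut.
Start: joints at [1.029, 0.342, 1.524, -0, 1.275, -0.146], TCP at [0.202, 0.484, 0.256] pointing down, gripper open.
Joint ranges: [-2.53, 2.53], [-0.77, 2.02], [0.04, 2.7], [-1, 4.14], [0.28, 2.66], [-3.11, 3.11]. Speed limits (rad/s): [2.57, 2.57, 3.14, 3.14, 3.14, 3.14].

## Interface

Orientations are given as a unit quaternion [x, y, z, w].
In Python, from workcell import r, command_gripper, optics gives the robot as it stands. The module is installed in compiled form; this text tells all that it offers. Calls block until the motion is done:
- r.reach(position, orientation): joint-space move of the TCP to a pose.
- r.move_straight(position, orientation=None, speed=0.15, max_force=None): straight line of the TCP; orientation=None keeps the orientation; speed is the mean speed in m/s. With max_force (N) it stops when the force on the tool has changed by that much, and returns True; else False.
- r.movej(angles): joint-space move.
- command_gripper(opening, force=None): finger opening in m; force is the grip in N (None keeps the last); returns when the fingers have stopped.
- r.hold(seconds).
- r.solve_ik(position, orientation): joint angles nearest the present ones, or None.
- r.read_state(): the state.
- optics.get_image(name): name is "scene" or "top" or "wrist"; returns (picture, depth): 384x512x3 uint8, red, green, blue; 384x512 float32, m along the optical axis (not along the pixel's ray), 0 where there is no reading.
- optics.camera_model(name): a dict with "K" (3x3 intrinsics, pixels), "R" (3x3) and "t" (3): a world point X has camera coordinates R X + t; the wrist camera has in their place "tool_from_camera" (4x4, takes a point from camera to tool coordinates, whose origin is the TCP and whose axes are the flange's). Camera axes: x right, y down, z forward; pixel columns grow to the right and rows downward; lengths in m; the calibration is good to about 2 mm. The wrist camera is an equidistant fisheye: a pixel r from the principal point sees the ray r / f radians off the axis. A picture is of the moment at which its call begins: read the wrist's pose just before it. camera_model takes no time and is no camera call.
A pose or a line that the arm cannot do raises r.PlanningError and nothing moves.
- r.finish_job(): hands the job in, once; it reports no verdict.
The state is a dict: "time_s": time; "joint_positions": joint angles; "dq": joint speeds; "tau": joint torques, N m; "eef_pos": TCP position; "eef_rot": TCP orientation; "contact_force": force on the tool from outside, world axes, zero at the start; "torque": the same for the moment, N m; "grip_width": finger opening in m.
Only numpy, scipy, OpenCV 4.12 (cv2) and the standard library are available. Lean on these libraries where they do the work, as an engineer would, in place of code of your own. Each camera call takes 0.05 s, during which the arm holds its last target.

## Working session

There is one attempt and no reset: what is moved stays moved. The work goes in short steps, each a Python script; the robot and the scene stay as the last script left them, time stands still between calls to the robot, and variables do not carry over. Pictures are saved under pics/ and viewed, and the job is handed in when it is done.

```bash
mkdir -p pics; python3 - <<'E'
from workcell import r, optics
import cv2,numpy as np
for n in("scene","top","wrist"):
    s=r.read_state()
    im,d=optics.get_image(n); cv2.imwrite(f"pics/{n}0.png",im[:,:,::-1]); np.savez(f"{n}0.npz",im=im,d=d)
    m=optics.camera_model(n); print(n,{k:np.round(v,4).tolist() if not isinstance(v,str) else v for k,v in m.items()})
print(s); print(r.tip_extent)
E
```

```text
scene {'K': [[409.5643, 0.0, 257.4929], [0.0, 409.5643, 194.6347], [0.0, 0.0, 1.0]], 'R': [[0.8203, 0.5719, -0.0049], [0.4711, -0.6805, -0.5613], [-0.3244, 0.4581, -0.8276]], 't': [-0.5137, -0.1344, 1.2168]}
top {'K': [[456.0776, 0.0, 249.3329], [0.0, 456.0776, 190.2453], [0.0, 0.0, 1.0]], 'R': [[0.026, -0.9996, -0.0104], [-0.9918, -0.0245, -0.1252], [0.1249, 0.0136, -0.9921]], 't': [0.0725, 0.5902, 1.3086]}
wrist {'K': [[297.3186, 0.0, 250.5957], [0.0, 297.3186, 193.8696], [0.0, 0.0, 1.0]], 'tool_from_camera': [[0.0001, -0.9522, -0.3056, 0.0789], [1.0, 0.0002, -0.0005, 0.0005], [0.0006, -0.3056, 0.9522, -0.1176], [0.0, 0.0, 0.0, 1.0]]}
{'time_s': 0.1, 'joint_positions': array([ 1.02898080e+00,  3.42678449e-01,  1.52489772e+00, -1.55295697e-05,
        1.27542552e+00, -1.46000851e-01]), 'dq': array([-2.44948571e-05, -1.05622194e-03, -2.68263866e-03, -7.89242005e-04,
        1.88133764e-03,  2.11813436e-03]), 'tau': array([ 1.98889073e-03, -4.34450483e+01, -2.46489286e+01, -6.85854548e-05,
        4.66120298e-03,  7.29773933e-05]), 'eef_pos': array([0.20223626, 0.48413838, 0.25569056]), 'eef_rot': array([ 1.96615677e-01,  9.80480382e-01, -6.65764752e-04, -2.30548255e-04]), 'contact_force': array([ 0.58329907, -0.22040812, -0.61379152]), 'torque': array([ 0.05942775,  0.03811023, -0.01688626]), 'grip_width': 0.08554238476693429}
0.025
```

View pics/scene0.png

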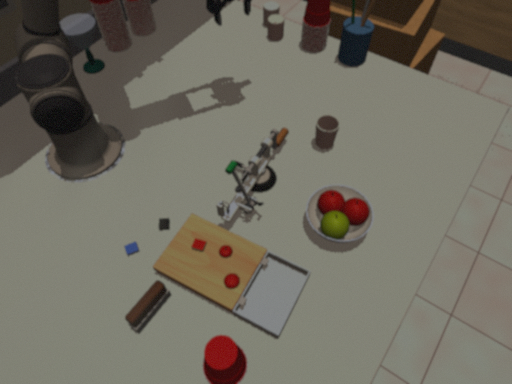

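View pics/top0.png

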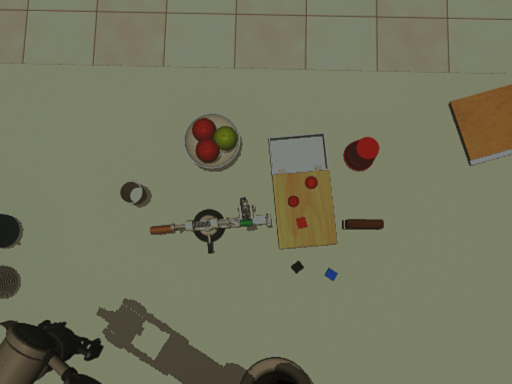

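View pics/wrist0.png

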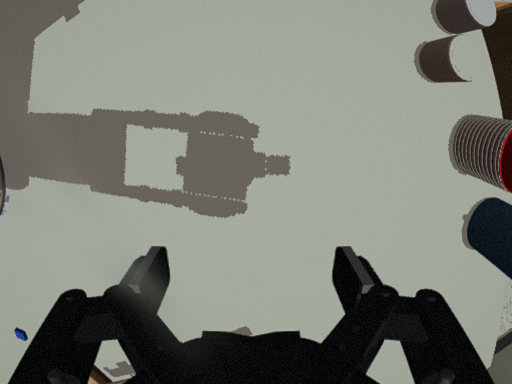

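Scene view: board about (210,260), tray (272,290), scraper (150,303), peeler (250,180) with its green grip (231,167), red cup (224,360), tumbler (326,132), bowl (338,215). The look-alikes are a black chunk (164,224) and a blue chunk (131,248), both on the counter. The red chunk (offcut_c) is at (199,244) on the board. I'll take enlarged crops next.

```bash
cat > h.py <<'E'
import numpy as np,cv2
from workcell import r,command_gripper,optics
def cloud(n,d):
    m=optics.camera_model(n);K=m["K"];v,u=np.mgrid[:384,:512]
    p=np.stack([(u-K[0,2])/K[0,0]*d,(v-K[1,2])/K[1,1]*d,d],-1)
    P=(p-m["t"])@m["R"]; P[d<=0]=np.nan; return P
def onplane(n,u,v,z):
    m=optics.camera_model(n);K=m["K"]
    ray=np.array([(u-K[0,2])/K[0,0],(v-K[1,2])/K[1,1],1])@m["R"]; c=-m["R"].T@m["t"]
    return c+ray*(z-c[2])/ray[2]
E
python3 - <<'E'
from h import *
def crop(n,x0,y0,x1,y1,s,o):
    im=np.load(n+"0.npz")["im"][y0:y1,x0:x1]; im=cv2.resize(im,None,fx=s,fy=s,interpolation=cv2.INTER_CUBIC)
    im=np.clip(im.astype(float)*1.3,0,255).astype(np.uint8)
    for u in range(x0-x0%10+10,x1,10):
        cv2.line(im,((u-x0)*s,0),((u-x0)*s,8 if u%50 else 25),(255,0,255),1)
    for v in range(y0-y0%10+10,y1,10): cv2.line(im,(0,(v-y0)*s),(8 if v%50 else 25,(v-y0)*s),(255,0,255),1)
    cv2.imwrite(o,im[:,:,::-1])
crop("top",260,130,400,260,5,"pics/t1.png")
crop("top",140,180,280,260,5,"pics/t2.png")
crop("scene",120,200,320,340,4,"pics/s1.png")
E
```

```text
(no output)
```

View pics/t1.png

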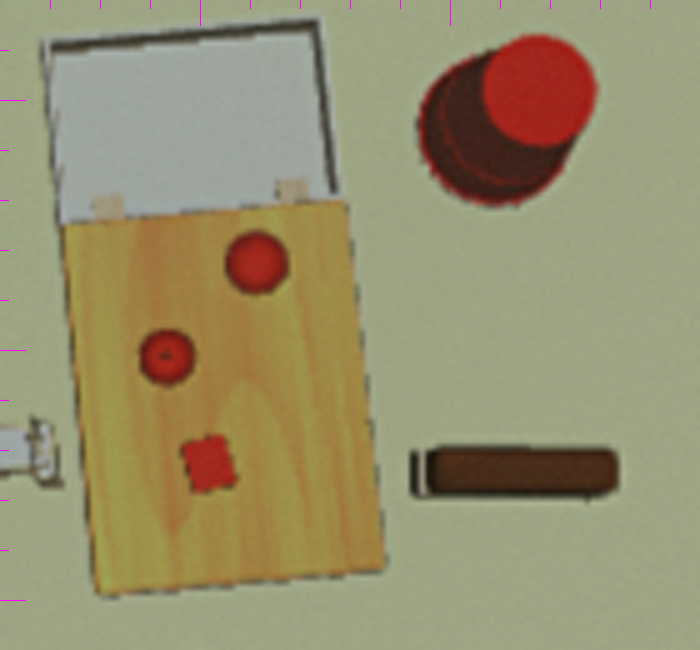

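View pics/t2.png

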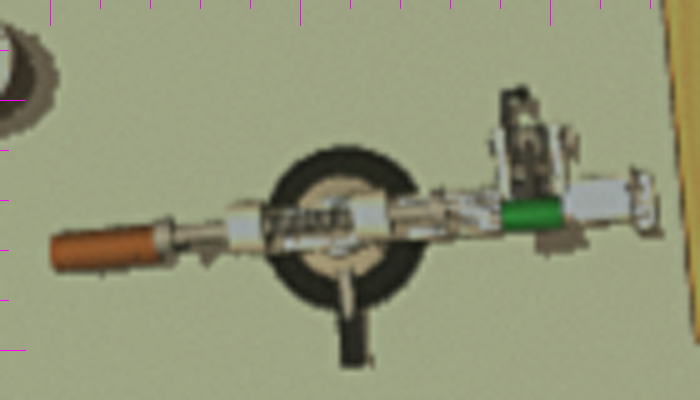

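View pics/s1.png

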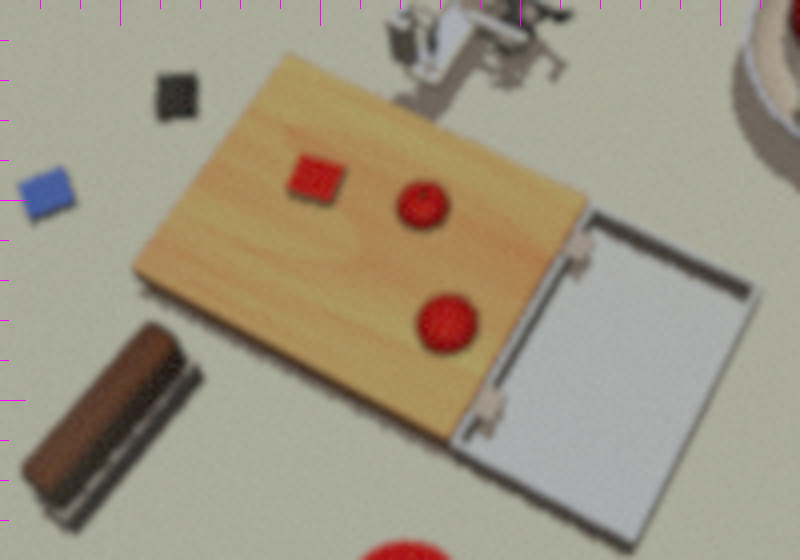

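```bash
python3 - <<'E'
from h import *
def T(x,y,z,ox=260,oy=130,s=5,n="top"): return onplane(n,ox+(x+.5)/s-.5,oy+(y+.5)/s-.5,z)
S=lambda x,y,z:T(x,y,z,120,200,4,"scene")
np.set_printoptions(precision=4,suppress=True)
print("board top cam");B=[T(*p,.036) for p in [(65,222),(347,201),(386,570),(98,596)]];print(np.array(B),np.mean(B,0))
print("scene");B=[S(*p,.036) for p in [(587,202),(450,440),(135,268),(288,54)]];print(np.array(B),np.mean(B,0))
for n,t,s in [("a",(257,263),(447,324)),("b",(167,357),(423,205)),("c",(210,463),(317,177))]: print(n,T(*t,.048),S(*s,.048))
print("scraper");Q=[T(*p,.07) for p in [(433,447),(618,450),(616,493),(433,495)]];print(np.array(Q),np.mean(Q,0))
Q=[S(*p,.07) for p in [(22,470),(150,322),(185,352),(50,505)]];print(np.array(Q),np.mean(Q,0))
# depth based
for n in("top","scene"):
    z=np.load(n+"0.npz");P=cloud(n,z["d"]);im=z["im"].astype(int)
    g=(im[...,1]>im[...,0]*1.6)&(im[...,1]>im[...,2]*1.3)&(P[...,2]>.13)
    print(n,"green",g.sum(),np.nanmedian(P[g],0),np.nanmin(P[g],0),np.nanmax(P[g],0))
    k=(P[...,2]>.062)&(P[...,2]<.08)&(P[...,1]<-.25)&(P[...,0]<.52)&(P[...,0]>.2)
    q=P[k];print("scr",k.sum(),q.mean(0) , cv2.minAreaRect((q[:,:2]*1000).astype(np.float32)))
    k=(P[...,2]>.03)&(P[...,2]<.041)&(P[...,1]>-.35)&(P[...,1]<0)&(P[...,0]>.3)&(P[...,0]<.65)&(im[...,0]>im[...,2]*1.25)
    q=P[k];print("board",k.sum(),np.median(q[:,2]),cv2.minAreaRect((q[:,:2]*1000).astype(np.float32)))
    k=(P[...,2]>.085)&(P[...,1]>-.2)&(P[...,1]<.3)&(P[...,0]>.3)&(P[...,0]<.53)
    q=P[k];print("peeler",k.sum(),q.min(0),q.max(0))
    # crank
    o=(P[...,2]>.105)&k
    q=P[o]; print(np.polyfit(q[:,1],q[:,0],1))
print("green rect top", [T(*p,.181,140,180) for p in [(501,205),(564,200),(565,227),(503,231)]])
print("blade/ bearing tops", T(245,228,.115,140,180),T(371,214,.115,140,180),T(635,200,.113,140,180))
print("crank handle",T(52,250,.03,140,180))
E
```

```text
board top cam
[[ 0.6386  0.0197  0.036 ]
 [ 0.6553 -0.1472  0.036 ]
 [ 0.4384 -0.1707  0.036 ]
 [ 0.419  -0.0037  0.036 ]] [ 0.5378 -0.0755  0.036 ]
scene
[[ 0.6395  0.0188  0.036 ]
 [ 0.6591 -0.145   0.036 ]
 [ 0.4449 -0.1686  0.036 ]
 [ 0.4235 -0.0035  0.036 ]] [ 0.5418 -0.0746  0.036 ]
a [ 0.615  -0.0927  0.048 ] [ 0.6205 -0.0952  0.048 ]
b [ 0.5584 -0.0408  0.048 ] [ 0.5637 -0.0435  0.048 ]
c [ 0.4972 -0.0666  0.048 ] [ 0.5   -0.065  0.048]
scraper
[[ 0.5083 -0.1912  0.07  ]
 [ 0.5092 -0.2963  0.07  ]
 [ 0.4848 -0.2949  0.07  ]
 [ 0.481  -0.1912  0.07  ]] [ 0.4958 -0.2434  0.07  ]
[[ 0.4917 -0.2948  0.07  ]
 [ 0.4906 -0.1949  0.07  ]
 [ 0.5184 -0.1969  0.07  ]
 [ 0.5169 -0.2996  0.07  ]] [ 0.5044 -0.2465  0.07  ]
top green 71 [0.4841 0.092  0.1786] [ 0.0938 -0.0318  0.1721] [0.4923 0.1079 0.2247]
scr 148 [ 0.4961 -0.2733  0.069 ] ((496.2738037109375, -273.0163269042969), (23.078441619873047, 46.16155242919922), 1.762027621269226)
board 3535 0.03583527237550119 ((536.85107421875, -97.9071044921875), (227.58230590820312, 194.2156524658203), 1.031226634979248)
peeler 535 [0.4632 0.0264 0.085 ] [0.5227 0.2997 0.1865]
[-0.0829  0.4992]
scene green 86 [0.4878 0.0921 0.1783] [ 0.0521 -0.0853  0.152 ] [0.4963 0.822  0.2176]
scr 271 [ 0.5009 -0.2735  0.0677] ((499.7430114746094, -273.2715148925781), (47.10070037841797, 27.532865524291992), 87.42731475830078)
board 5131 0.034975822221758206 ((543.57470703125, -115.30078125), (220.9943084716797, 253.6538848876953), 6.457493305206299)
peeler 736 [0.4628 0.0247 0.0851] [0.5238 0.2996 0.1817]
[-0.0901  0.5041]
green rect top [array([0.4895, 0.1083, 0.181 ]), array([0.493 , 0.0755, 0.181 ]), array([0.4789, 0.0746, 0.181 ]), array([0.476 , 0.1069, 0.181 ])]
blade/ bearing tops [0.4771 0.2513 0.115 ] [0.4866 0.182  0.115 ] [0.4981 0.0366 0.113 ]
crank handle [0.4652 0.3768 0.03  ]
```

Candidates for offcut_c: the red chunk on the board at top (302,222), scene (199,244). Its look-alikes are black (297,267) and blue (331,274), both on the counter in the top view, so the red one on the board it is. The scraper is the only dark bar, at top (363,224). The only green cylinder is the grip on the peeler at top (246,223); the green apple is in the bowl. All sizes and heights match (board 220x168 mm, scraper 105x26 mm, grip 32 mm long at z≈0.18). Next I move above the scraper and look with the wrist camera.

```bash
cat >> h.py <<'E'
from scipy.spatial.transform import Rotation as Ro
def down(phi):
    y=np.array([np.cos(phi),np.sin(phi),0]);z=np.array([0,0,-1.]);return Ro.from_matrix(np.stack([np.cross(y,z),y,z],1)).as_quat()
def wristpt(st,px,z):
    m=optics.camera_model("wrist");K=m["K"];d=np.array([px[0]-K[0,2],px[1]-K[1,2]]);rr=np.hypot(*d);th=rr/K[0,0]
    ray=np.array([*(d/rr*np.sin(th)),np.cos(th)]);T=m["tool_from_camera"];R=Ro.from_quat(st["eef_rot"]).as_matrix()
    o=R@T[:3,3]+st["eef_pos"];v=R@T[:3,:3]@ray;return o+v*(z-o[2])/v[2]
def snap(n,name):
    s=r.read_state();im,d=optics.get_image(n);cv2.imwrite(f"pics/{name}.png",im[:,:,::-1]);np.savez(f"{name}.npz",im=im,d=d,p=s["eef_pos"],q=s["eef_rot"]);return s
E
python3 - <<'E'
from h import *
for ph in (0.02,0.02+np.pi,.105,.105+np.pi):
    for p in ((.499,-.245,.30),(.499,-.245,.05),(.45,-.09,.09),(.66,-.06,.09)): print(round(ph,2),p,np.round(r.solve_ik(p,down(ph)),2) if r.solve_ik(p,down(ph)) is not None else None)
E
```

```text
0.02 (0.499, -0.245, 0.3) [-0.59  0.37  1.36 -0.    1.41 -0.61]
0.02 (0.499, -0.245, 0.05) [-0.59  0.64  1.67 -0.    0.83 -0.61]
0.02 (0.45, -0.09, 0.09) [-0.36  0.44  1.91 -0.    0.78 -0.38]
0.02 (0.66, -0.06, 0.09) [-0.21  0.74  1.31 -0.    1.09 -0.23]
3.16 (0.499, -0.245, 0.3) [-0.59  0.37  1.36 -0.    1.41  2.53]
3.16 (0.499, -0.245, 0.05) [-0.59  0.64  1.67 -0.    0.83  2.53]
3.16 (0.45, -0.09, 0.09) [-0.36  0.44  1.91 -0.    0.78  2.76]
3.16 (0.66, -0.06, 0.09) [-0.21  0.74  1.31 -0.    1.09  2.92]
0.1 (0.499, -0.245, 0.3) [-0.59  0.37  1.36 -0.    1.41 -0.7 ]
0.1 (0.499, -0.245, 0.05) [-0.59  0.64  1.67 -0.    0.83 -0.7 ]
0.1 (0.45, -0.09, 0.09) [-0.36  0.44  1.91 -0.    0.78 -0.47]
0.1 (0.66, -0.06, 0.09) [-0.21  0.74  1.31 -0.    1.09 -0.31]
3.25 (0.499, -0.245, 0.3) [-0.59  0.37  1.36 -0.    1.41  2.44]
3.25 (0.499, -0.245, 0.05) [-0.59  0.64  1.67 -0.    0.83  2.44]
3.25 (0.45, -0.09, 0.09) [-0.36  0.44  1.91 -0.    0.78  2.67]
3.25 (0.66, -0.06, 0.09) [-0.21  0.74  1.31 -0.    1.09  2.83]
```

```bash
python3 - <<'E'
from h import *
r.reach((.499,-.245,.27),down(.02))
s=snap("wrist","w1"); print(s["time_s"],s["eef_pos"],s["contact_force"])
E
```

```text
2.925 [ 0.4992945  -0.24424061  0.2700364 ] [0.4828436  0.03355331 0.71775638]
```

View pics/w1.png

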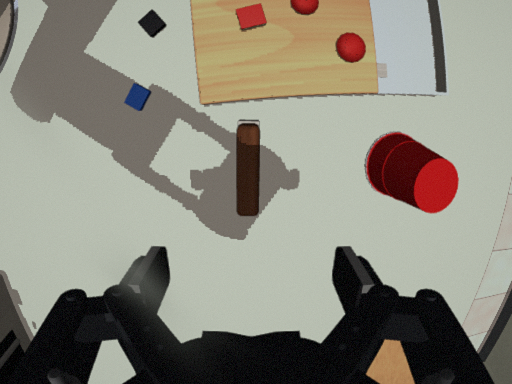

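```bash
python3 - <<'E'
from h import *
z=np.load("w1.npz");im=z["im"][80:240,170:400];im=np.clip(cv2.resize(im,None,fx=3.4,fy=3.4,interpolation=cv2.INTER_CUBIC)*1.6,0,255).astype(np.uint8);cv2.imwrite("pics/w1c.png",im[:,:,::-1])
im=z["im"][0:110,170:450];im=np.clip(cv2.resize(im,None,fx=2.8,fy=2.8,interpolation=cv2.INTER_CUBIC)*1.6,0,255).astype(np.uint8);cv2.imwrite("pics/w1d.png",im[:,:,::-1])
E
```

```text
(no output)
```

View pics/w1c.png

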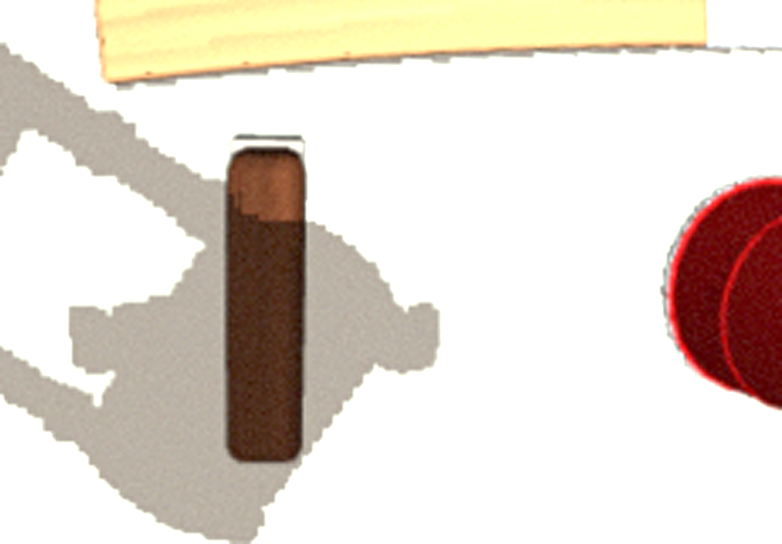

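View pics/w1d.png

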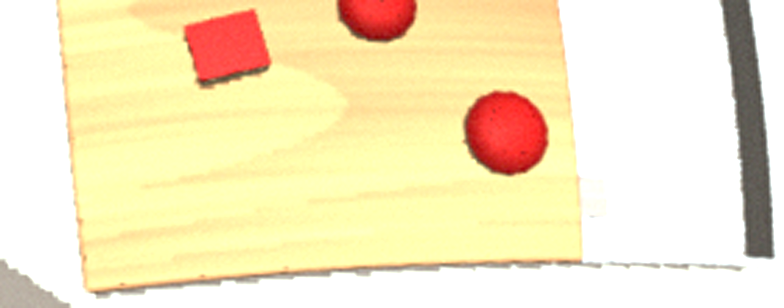

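```bash
python3 - <<'E'
from h import *
np.set_printoptions(precision=4,suppress=True)
z=np.load("w1.npz");st={"eef_pos":z["p"],"eef_rot":z["q"]}
f=lambda x,y,h,ox=170,oy=80,s=3.4:wristpt(st,(ox+(x+.5)/s-.5,oy+(y+.5)/s-.5),h)
g=lambda x,y,h:f(x,y,h,170,0,2.8)
Q=np.array([f(229,150,.07),f(305,150,.07),f(302,461,.07),f(227,461,.07)]);print(Q,Q.mean(0))
print("board near corners",g(90,290,.036),g(581,262,.036),f(107,83,.036),f(706,46,.036))
print("a",g(506,130,.048),"c",g(228,46,.048))
E
```

```text
[[ 0.4833 -0.1894  0.07  ]
 [ 0.507  -0.1889  0.07  ]
 [ 0.509  -0.2929  0.07  ]
 [ 0.4836 -0.2935  0.07  ]] [ 0.4957 -0.2412  0.07  ]
board near corners [ 0.44   -0.1677  0.036 ] [ 0.6528 -0.1447  0.036 ] [ 0.4391 -0.1686  0.036 ] [ 0.6529 -0.1446  0.036 ]
a [ 0.6111 -0.0924  0.048 ] c [ 0.4956 -0.0651  0.048 ]
```

Wrist and top views agree: the scraper's centre is at (0.496,-0.242), with size and yaw ≈0.01 as expected. The board's near corners match within 2 mm. Next: grasp and lift.

```bash
python3 - <<'E'
from h import *
q=down(.01)
r.reach((.496,-.242,.16),q)
print(r.move_straight((.496,-.242,.061),q,speed=.15,max_force=15))
command_gripper(.0,force=70)
s=r.read_state();print(s["grip_width"],s["eef_pos"],s["contact_force"])
r.move_straight((.496,-.242,.14),q,speed=.15)
s=snap("wrist","w2");print(s["time_s"],s["grip_width"],s["eef_pos"],s["contact_force"])
E
```

```text
False
0.025620773309384993 [ 0.49620856 -0.24217386  0.06147921] [-1.70907618  0.89637932  4.71769   ]
5.55 0.02515294485491326 [ 0.49539546 -0.24159228  0.13900099] [ 0.28317833  0.49209068 -2.02441413]
```

View pics/w2.png

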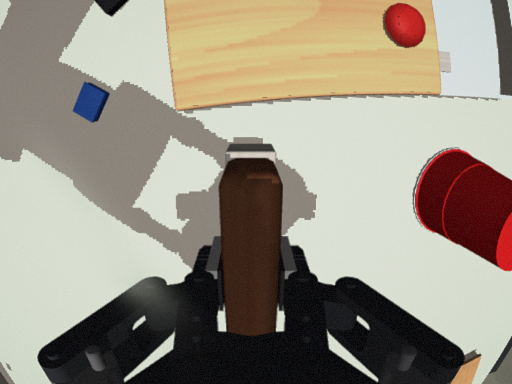

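Held: the grip is firm (25 mm) and the scraper upright. Next I place it on the board behind the chunk.

```bash
cat >> h.py <<'E'
BC=np.array([.538,-.0745]);BY=.105
def bd(x,y,z=0): return np.array([BC[0]+x*np.cos(BY)-y*np.sin(BY),BC[1]+x*np.sin(BY)+y*np.cos(BY),z])
E
python3 - <<'E'
from h import *
q=down(BY)
r.move_straight(bd(-.087,.004,.155),q,speed=.2)
print(r.move_straight(bd(-.087,.004,.096),q,speed=.05,max_force=5))
s=r.read_state();print(s["eef_pos"],s["contact_force"])
r.move_straight(bd(-.087,.004,s["eef_pos"][2]+.001),q,speed=.02)
s=snap("wrist","w3");snap("scene","s3");snap("top","t3");print(s["time_s"],s["grip_width"],s["eef_pos"],s["contact_force"])
E
python3 - <<'E'
import cv2,numpy as np
a=cv2.imread("pics/s3.png")[190:340,110:310];b=cv2.imread("pics/t3.png")[130:260,240:360]
cv2.imwrite("pics/c3.png",np.hstack([cv2.resize(a,(480,360)),cv2.resize(b,(320,360))]))
E
```

```text
True
[ 0.45082665 -0.07949196  0.09744764] [-0.73286031  0.37645516  5.90991182]
7.9333 0.02500505216330146 [ 0.45111387 -0.07965865  0.09846367] [-0.1737057  -0.00410889 -2.93587111]
```

View pics/w3.png

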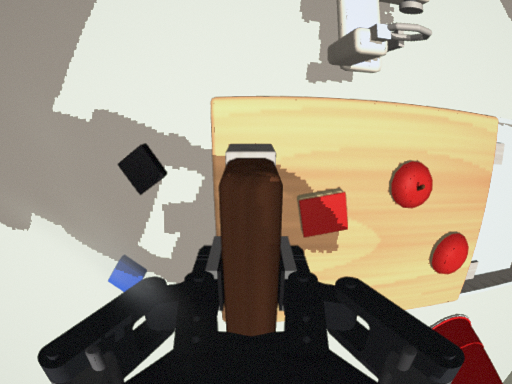

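View pics/c3.png

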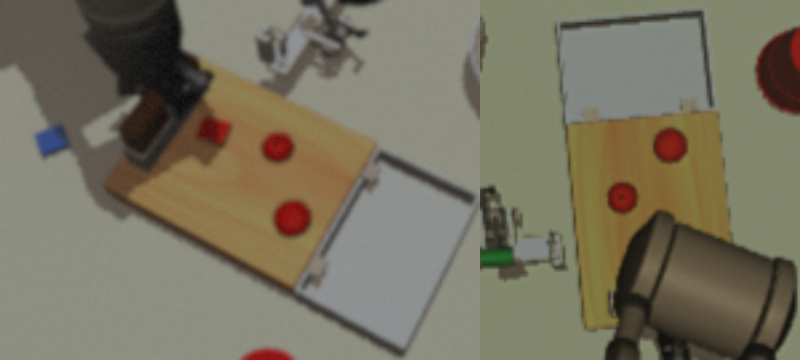

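The scraper is upright about 1 mm above the board, and all three offcuts are ahead of it within its width. Next: sweep halfway and look.

```bash
python3 - <<'E'
from h import *
q=down(BY)
r.move_straight(bd(.025,.004,.0985),q,speed=.08)
s=snap("wrist","w4");print(s["time_s"],s["grip_width"],s["eef_pos"],s["contact_force"])
E
```

```text
9.6333 0.025287627127898785 [ 0.56211286 -0.06794388  0.09851771] [-0.78911475 -0.09690539 -2.33746757]
```

View pics/w4.png

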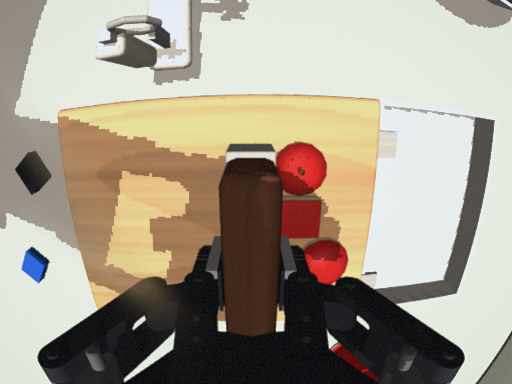

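```bash
python3 - <<'E'
from h import *
z=np.load("w4.npz");st={"eef_pos":z["p"],"eef_rot":z["q"]}
for n,p,h in (("b",(300,169),.046),("c",(300,218),.048),("a",(324,261),.046),("shoe end",(250,147),.05)):
    w=wristpt(st,p,h)[:2]-BC;c,s=np.cos(BY),np.sin(BY);print(n,w@[c,s],w@[-s,c])
E
```

```text
b 0.05351146905479238 0.043818371793350616
c 0.05475146967394658 0.013367768438029122
a 0.07383088874920139 -0.01924498042661522
shoe end 0.023943273924420243 0.05735547252085469
```

Offcuts b, c and a now lie side by side in front of the scraper, all inside its width (b's centre at y=44 mm, scraper end at 57). I'll continue over the edge.

```bash
python3 - <<'E'
from h import *
q=down(BY)
r.move_straight(bd(.122,.004,.0985),q,speed=.07)
r.hold(.3)
s=snap("wrist","w5");snap("scene","s5");print(s["time_s"],s["grip_width"],s["eef_pos"],s["contact_force"])
a=cv2.imread("pics/s5.png")[200:340,140:320];cv2.imwrite("pics/s5c.png",cv2.resize(a,None,fx=4,fy=4,interpolation=cv2.INTER_CUBIC))
E
```

```text
11.5167 0.024895073035809654 [ 0.66099916 -0.0581785   0.10157007] [-2.09600148 -0.15900907 12.63167603]
```

View pics/w5.png

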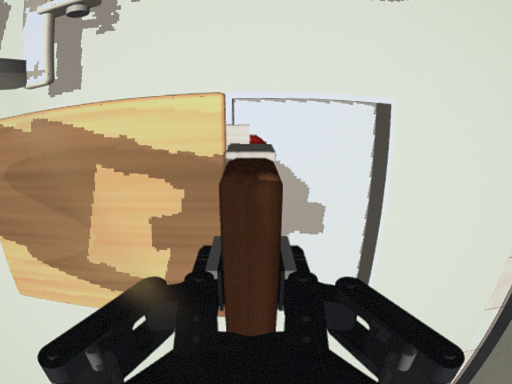

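View pics/s5c.png

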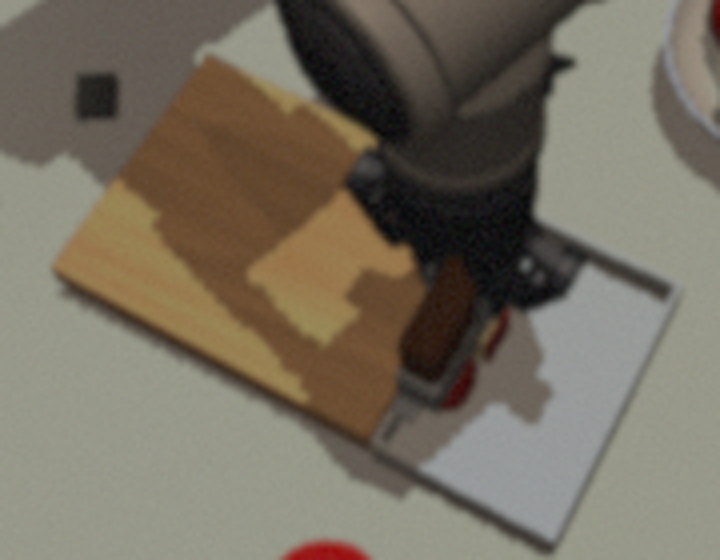

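The scraper is being pushed up 3 mm with 12 N, so it is riding on tilted offcuts at the edge. I'll lift straight up and look.

```bash
python3 - <<'E'
from h import *
q=down(BY)
r.move_straight(bd(.122,.004,.15),q,speed=.1)
r.move_straight(bd(.04,.004,.17),q,speed=.2)
s=snap("wrist","w6");snap("scene","s6");print(s["time_s"],s["grip_width"],s["eef_pos"],s["contact_force"])
a=cv2.imread("pics/s6.png")[200:340,140:320];cv2.imwrite("pics/s6c.png",cv2.resize(a,None,fx=4,fy=4,interpolation=cv2.INTER_CUBIC))
E
```

```text
12.8583 0.024930543880661047 [ 0.57808611 -0.06641324  0.16991745] [-0.09232975 -0.33144831 -2.19701432]
```

View pics/w6.png

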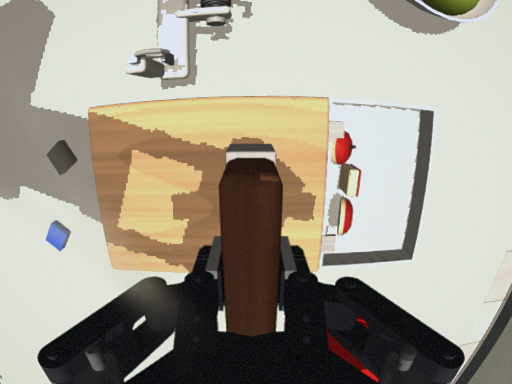

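View pics/s6c.png

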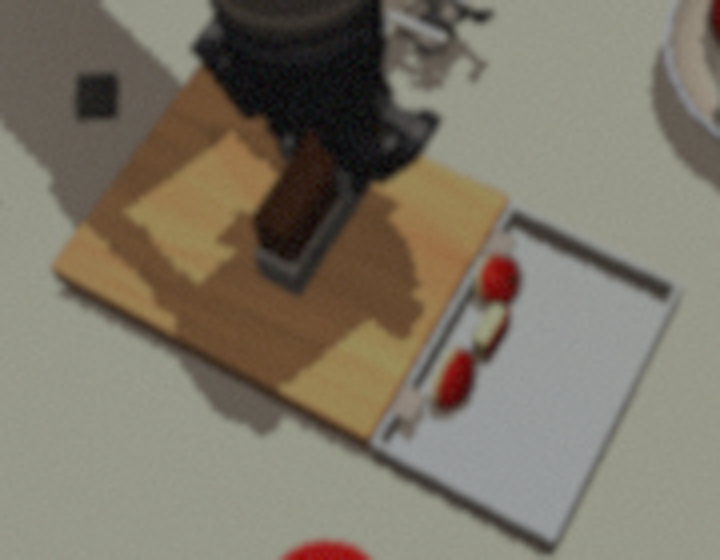

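The offcuts are in the tray but standing on edge, leaning on its board-side wall. I'll check their heights with depth.

```bash
python3 - <<'E'
from h import *
np.set_printoptions(precision=4,suppress=True)
z=np.load("s6.npz");P=cloud("scene",z["d"]);c,s=np.cos(BY),np.sin(BY)
Q=P-np.array([*(BC+[.0035,0]),0]);X=Q[...,0]*c+Q[...,1]*s;Y=-Q[...,0]*s+Q[...,1]*c
im=z["im"].astype(int)
k=(X>.1)&(X<.225)&(abs(Y)<.085)&(P[...,2]>.012)
for n,lo,hi in(("b",.028,.07),("c",-.004,.028),("a",-.05,-.004)):
    m=k&(Y>lo)&(Y<hi)&(X>.11)&(X<.2);print(n,m.sum(),"x",X[m].min(),X[m].max(),"y",Y[m].min(),Y[m].max(),"zmax",np.sort(P[...,2][m])[-5:],)
z=np.load("w6.npz");im=z["im"];a=cv2.resize(im[90:270,290:450],None,fx=3.3,fy=3.3,interpolation=cv2.INTER_CUBIC);cv2.imwrite("pics/w6c.png",a[:,:,::-1])
E
```

```text
b 161 x 0.11002272847900171 0.13616388017314812 y 0.028078620714531485 0.06981762010456546 zmax [0.0342 0.0346 0.0348 0.035  0.0354]
c 122 x 0.110182109706032 0.14144773785502804 y -0.003227863447931363 0.027658869904822376 zmax [0.0351 0.0353 0.0354 0.0355 0.0358]
a 193 x 0.11006547931898403 0.14141214454907633 y -0.049856690570942774 -0.004150101704004859 zmax [0.0408 0.0408 0.041  0.0411 0.0417]
```

View pics/w6c.png

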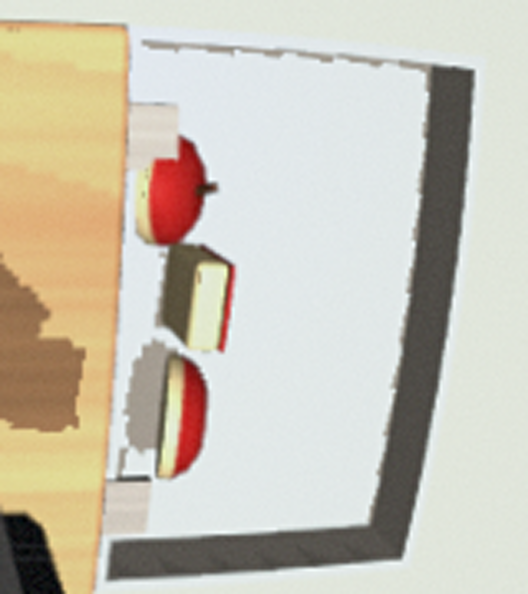

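All three offcuts are inside the tray: tops at 35, 36 and 41 mm, so their centres sit 15–20 mm above its floor, within the allowed band. b is partly under a hook, and a and c stand on the floor. Now I set the scraper down on the cleared board and release it.

```bash
python3 - <<'E'
from h import *
q=down(BY)
x,y=-.03,-.012
r.move_straight(bd(x,y,.115),q,speed=.15)
print(r.move_straight(bd(x,y,.092),q,speed=.03,max_force=8))
s=r.read_state();print(s["eef_pos"],s["contact_force"],s["torque"])
command_gripper(.05)
command_gripper(.085)
r.move_straight(bd(x,y,.20),q,speed=.2)
s=snap("wrist","w7");snap("scene","s7");print(s["time_s"],s["grip_width"],s["eef_pos"],s["contact_force"])
a=cv2.imread("pics/s7.png")[130:340,140:320];cv2.imwrite("pics/s7c.png",cv2.resize(a,None,fx=2.8,fy=2.8,interpolation=cv2.INTER_CUBIC))
E
```

```text
True
[ 0.50913206 -0.08947152  0.09735823] [-1.37297037  0.13579668  5.17684142] [-0.11437121  0.30151455  0.03057766]
15.7667 0.08493662013498203 [ 0.50885702 -0.08939014  0.19913315] [ 0.10804179  0.17083107 -0.00848584]
```

View pics/w7.png

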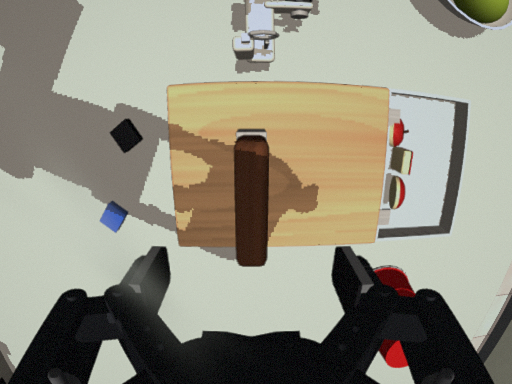

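View pics/s7c.png

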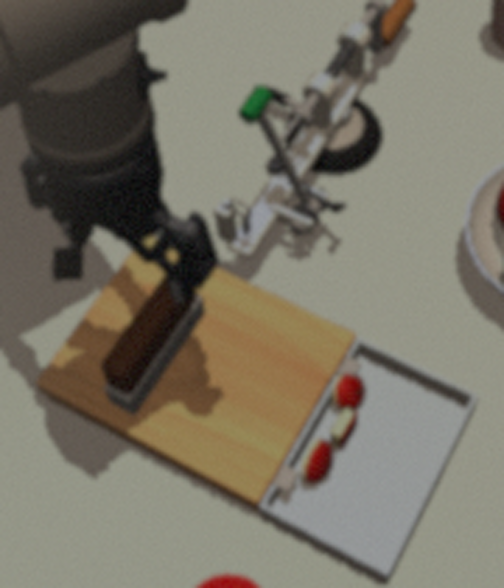

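The scraper stands upright on the board: contact came at TCP z 0.0974, as predicted for the board's top face, and nothing else changed. Next I plan the peeling arm motion and check IK along the arc.

```bash
cat >> h.py <<'E'
PY=.09;ex=np.array([np.cos(PY),np.sin(PY),0]);ey=np.array([-np.sin(PY),np.cos(PY),0]);ez=np.array([0,0,1.])
G0=np.array([.4845,.0915,.172]);PV=G0+.0484*ex-.126*ez
def arm(th,back=0,k=1.0,tilt=None):
    a=-.367+th;u=np.sin(a)*ex+np.cos(a)*ez;t=k*a if tilt is None else tilt
    w=np.sin(t)*ex+np.cos(t)*ez;y=np.cos(t)*ex-np.sin(t)*ez
    return PV+.135*u+w*(.006+back),Ro.from_matrix(np.stack([np.cross(y,-w),y,-w],1)).as_quat()
E
python3 - <<'E'
from h import *
print(PV)
for k in (1,.7,.5):
  for th,b in ((0,.1),(0,0),(.3,0),(.6,0),(.95,0),(.97,0)):
    p,q=arm(th,b,k);j=r.solve_ik(p,q);print(k,th,b,p.round(3),None if j is None else j.round(2))
E
```

```text
[0.53270411 0.09585012 0.046     ]
1 0 0.1 [0.447 0.088 0.271] [ 0.01  0.02  1.94  0.04  0.81 -0.11]
1 0 0 [0.482 0.091 0.178] [ 0.01  0.22  2.01  0.05  0.54 -0.12]
1 0.3 0 [0.523 0.095 0.187] [ 0.03  0.39  1.66  0.    1.02 -0.06]
1 0.6 0 [0.565 0.099 0.183] [ 0.04  0.62  1.29 -0.01  1.46 -0.04]
1 0.95 0 [0.61  0.103 0.164] [ 0.05  0.94  0.82 -0.02  1.97 -0.04]
1 0.97 0 [0.612 0.103 0.162] [ 0.05  0.96  0.79 -0.02  2.   -0.04]
0.7 0 0.1 [0.458 0.089 0.275] [ 0.02  0.09  1.83  0.02  0.97 -0.08]
0.7 0 0 [0.483 0.091 0.178] [ 0.02  0.25  1.93  0.03  0.7  -0.09]
0.7 0.3 0 [0.523 0.095 0.187] [ 0.03  0.4   1.65  0.    1.05 -0.06]
0.7 0.6 0 [0.565 0.099 0.183] [ 0.04  0.58  1.36 -0.01  1.37 -0.04]
0.7 0.95 0 [0.609 0.103 0.164] [ 0.05  0.82  0.99 -0.02  1.73 -0.04]
0.7 0.97 0 [0.611 0.103 0.163] [ 0.05  0.84  0.97 -0.02  1.75 -0.04]
0.5 0 0.1 [0.465 0.09  0.276] [ 0.02  0.14  1.76  0.01  1.07 -0.07]
0.5 0 0 [0.483 0.091 0.178] [ 0.02  0.28  1.87  0.02  0.81 -0.08]
0.5 0.3 0 [0.524 0.095 0.187] [ 0.03  0.4   1.64  0.    1.07 -0.06]
0.5 0.6 0 [0.564 0.099 0.183] [ 0.04  0.55  1.4  -0.01  1.31 -0.05]
0.5 0.95 0 [0.608 0.103 0.164] [ 0.05  0.75  1.11 -0.01  1.57 -0.04]
0.5 0.97 0 [0.611 0.103 0.163] [ 0.05  0.76  1.09 -0.01  1.59 -0.04]
```

```bash
python3 - <<'E'
from h import *
s=r.read_state();p=s["eef_pos"];p[2]=.28
r.move_straight(p,speed=.25)
r.reach(*arm(0,.11))
s=snap("wrist","w8");print(s["time_s"],s["grip_width"],s["eef_pos"])
E
```

```text
17.1083 0.08511299357638412 [0.44359463 0.08736655 0.28006215]
```

View pics/w8.png

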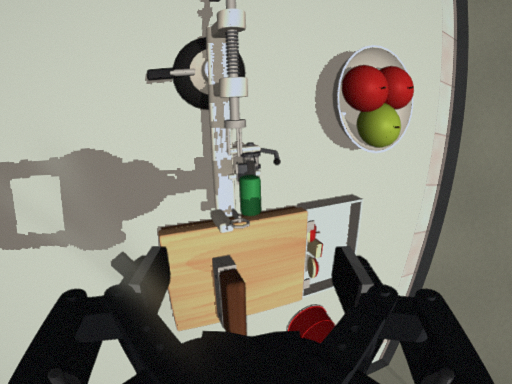

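The green grip shows at (250,195), in the middle between the jaws. I'll check its position along the axis with depth, then approach.

```bash
python3 - <<'E'
from h import *
z=np.load("w8.npz");st={"eef_pos":z["p"],"eef_rot":z["q"]}
im=z["im"].astype(int);g=(im[...,1]>im[...,0]*1.6)&(im[...,1]>im[...,2]*1.3)&(np.mgrid[:384,:512][1]<300)&(np.mgrid[:384,:512][0]>160)
v,u=np.where(g);print(u.min(),u.max(),v.min(),v.max(),g.sum())
for p in ((u.mean(),v.min()),(u.mean(),v.max()),(u.min(),v.mean()),(u.max(),v.mean()),(u.mean(),v.mean())): print(np.round(wristpt(st,p,.175),4))
E
```

```text
10 299 175 383 1347
[0.4408 0.1118 0.175 ]
[ 0.442  -0.1278  0.175 ]
[0.2784 0.0437 0.175 ]
[0.5399 0.0258 0.175 ]
[0.4429 0.0376 0.175 ]
```

```bash
python3 - <<'E'
from h import *
z=np.load("w8.npz");st={"eef_pos":z["p"],"eef_rot":z["q"]}
for p in ((250,176),(250,214),(239,195),(261,195),(250,195)): print(np.round(wristpt(st,p,.175),4))
print(z["d"][185:206:5,250])
E
```

```text
[0.481  0.1109 0.175 ]
[0.4839 0.0785 0.175 ]
[0.4729 0.0953 0.175 ]
[0.4922 0.0948 0.175 ]
[0.4824 0.095  0.175 ]
[0.23215522 0.23500262 0.23722845 0.23684782 0.23945789]
```

```bash
sed -i 's/G0=np.array(\[.4845,.0915/G0=np.array([.4840,.0930/' h.py; python3 - <<'E'
from h import *
command_gripper(.05)
print(r.move_straight(*arm(0,0),speed=.12,max_force=8))
command_gripper(0,force=35)
s=snap("wrist","w9");print(s["time_s"],s["grip_width"],s["eef_pos"],arm(0,0)[0],s["contact_force"])
E
```

```text
False
19.0583 0.016715949482618998 [0.48174609 0.09280482 0.17817466] [0.4818157  0.09280288 0.17761053] [-3.51961192 -0.28916392  5.49338073]
```

View pics/w9.png

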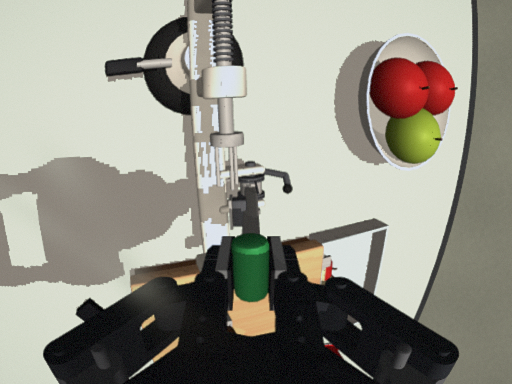

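The jaws hold the green grip (width 17 mm ≈ its 18 mm diameter), with the steel arm running down between them. Now I swing it along the arc.

```bash
python3 - <<'E'
from h import *
np.set_printoptions(precision=3,suppress=True)
for th in np.arange(.1,.91,.1):
    h=r.move_straight(*arm(th),speed=.07,max_force=25);s=r.read_state()
    print(round(th,2),h,s["eef_pos"],s["grip_width"],s["contact_force"],s["time_s"])
    if h: break
E
```

```text
0.1 False [0.496 0.094 0.183] 0.016981027349262167 [-6.229  1.193  9.599] 19.4583
0.2 False [0.509 0.096 0.186] 0.016734532628637375 [-5.792  2.989  9.302] 19.8083
0.3 False [0.523 0.098 0.187] 0.016929877321034157 [-4.621  4.278 10.116] 20.1583
0.4 False [0.537 0.099 0.188] 0.016782270983092755 [-3.875  6.245 10.035] 20.5083
0.5 False [0.551 0.101 0.186] 0.01671083912186452 [-3.975  6.722 10.463] 20.8583
0.6 False [0.565 0.102 0.184] 0.0166712048577895 [-2.016  8.835  9.673] 21.2083
0.7 False [0.578 0.104 0.18 ] 0.016582265846444174 [-2.058  9.255 10.286] 21.5583
0.8 False [0.591 0.106 0.175] 0.016947128677322554 [-2.054 10.364  9.45 ] 21.9083
0.9 False [0.604 0.107 0.168] 0.016760981923539565 [-3.244  9.994  9.513] 22.2583
```

```bash
python3 - <<'E'
from h import *
np.set_printoptions(precision=3,suppress=True)
for th in (.93,.95,.965,.98):
    h=r.move_straight(*arm(th),speed=.04,max_force=8);s=r.read_state()
    print(th,h,s["eef_pos"],arm(th)[0],s["grip_width"],s["contact_force"],s["time_s"])
    if h: break
r.hold(.3)
s=snap("wrist","w10");snap("scene","s10");snap("top","t10");print(s["contact_force"],s["eef_pos"])
a=cv2.imread("pics/s10.png")[90:340,130:350];cv2.imwrite("pics/s10c.png",cv2.resize(a,None,fx=2.6,fy=2.4,interpolation=cv2.INTER_CUBIC))
E
```

```text
0.93 True [0.606 0.107 0.166] [0.607 0.104 0.165] 0.0168600194014858 [-2.141  1.236  8.649] 22.4667
[-2.054  2.525  8.476] [0.606 0.107 0.167]
```

View pics/w10.png

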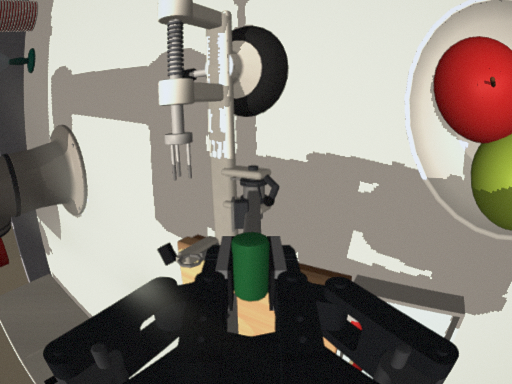

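View pics/s10c.png

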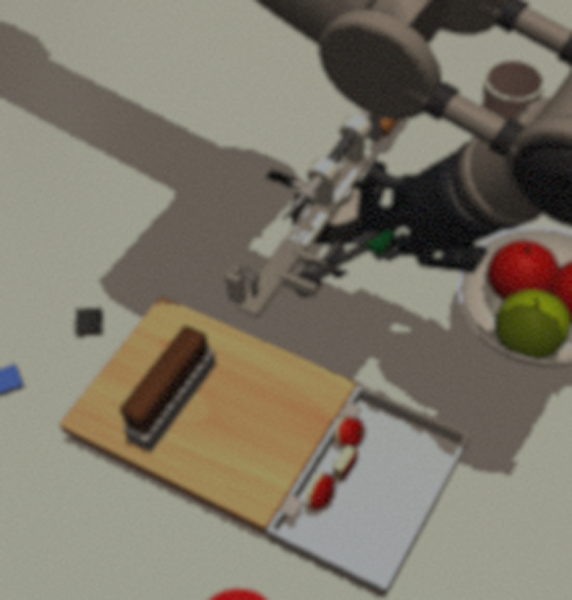

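View pics/t10.png

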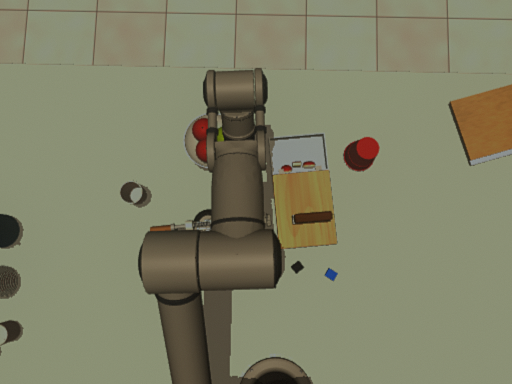

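The arm is close to its stop. That stop was triggered by a sideways force relaxing (friction), not by the hard stop. The scraper, offcuts and bowl are unmoved. I'll push on gently until the hard stop shows in the tangential force.

```bash
python3 - <<'E'
from h import *
np.set_printoptions(precision=3,suppress=True)
for th in (.94,.96,.98,1.0,1.02):
    p,q=arm(th);p=p+[0,.003,0]
    h=r.move_straight(p,q,speed=.04,max_force=20);r.hold(.1);s=r.read_state()
    a=th-.367;t=np.cos(a)*ex-np.sin(a)*ez
    d=s["eef_pos"]-PV;w=-Ro.from_quat(s["eef_rot"]).as_matrix()[:,2];d=d-.006*w
    print(th,h,s["eef_pos"],"meas th",.367+np.arctan2(d@ex,d[2]),"Ft",s["contact_force"]@t,s["contact_force"],s["time_s"])
    if h or s["contact_force"]@t<-16: break
s=snap("wrist","w11");snap("scene","s11")
a=cv2.imread("pics/s11.png")[90:340,130:350];cv2.imwrite("pics/s11c.png",cv2.resize(a,None,fx=2.6,fy=2.4,interpolation=cv2.INTER_CUBIC))
E
```

```text
0.94 False [0.608 0.108 0.165] meas th 0.9373113992683602 Ft -5.800812255530607 [-2.291  2.255  7.477] 23.2667
0.96 False [0.61  0.108 0.164] meas th 0.9527724561910161 Ft -9.133315706951974 [-4.678  2.201  9.722] 23.6167
0.98 False [0.611 0.108 0.163] meas th 0.9578439778554957 Ft -19.207008923605663 [-13.573   0.746  14.262] 23.9667
```

The stop is clear: the tangential force rises from 6 to 19 N while the measured angle stalls at about 0.955 (nominal 0.95). Last look before handing in.

```bash
python3 - <<'E'
from h import *
r.hold(.7);s=snap("wrist","w12");print(s["time_s"],s["eef_pos"],s["contact_force"],s["grip_width"])
E
```

```text
24.7667 [0.61057795 0.10800499 0.1635247 ] [-12.91983902   0.14416106  14.03713389] 0.016926728758894286
```

View pics/s11c.png

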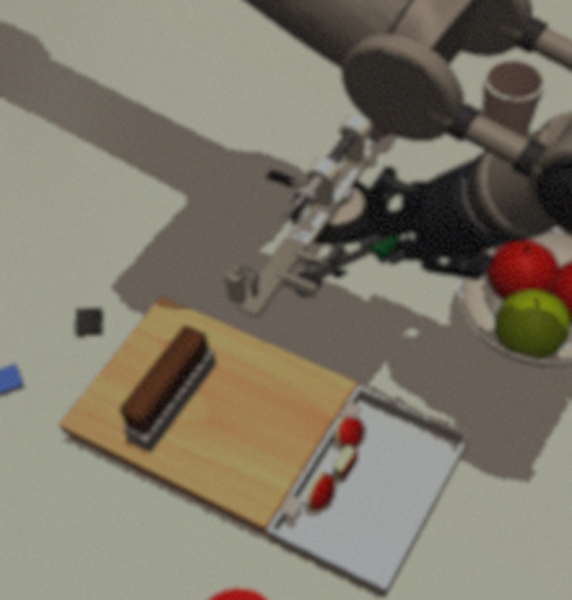

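View pics/w12.png

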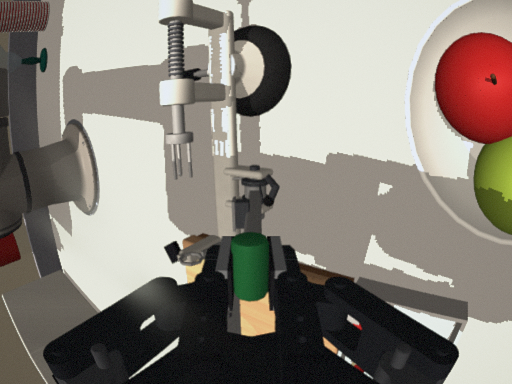

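The grip sits between the jaws at (250,265), with the fork clear of it. The scraper is upright on the board and the offcuts are in the tray. Handing in.

```bash
python3 -c "
from workcell import r
r.finish_job()"
```

```text
the job is handed in; nothing more can be done
```

I carried out every step and handed the job in at about 25 s of the 58 s allowed; no verdict was reported.

- **Offcuts:** One sweep with the scraper put all three in the tray, and the fingers stayed above the fruit. They stand on edge against the tray's board-side wall, with b partly under a hook. Their tops are at 35–41 mm, so a's edge sticks up about 5 mm above the board. By my depth estimate their centres are 15–20 mm above the tray floor, within the limit.
- **Scraper:** It stands upright on the board, let go. It touched down at the height predicted for the board's top face.
- **Peeling arm:** The jaws hold the green grip (17 mm opening) with the arm against its stop. I measured about 0.955 rad against the nominal 0.95, and the push stayed at about 19 N for 0.8 s.
- **Unexpected forces:**
  - At the end of the sweep the scraper rode up 3 mm on the tipping offcuts, with about 12 N. I cleared this by lifting it.
  - A sideways friction force of about 10 N built up on the grip during the swing and stopped the move once. It then relaxed.
- **Cup, tumbler and fruit bowl:** They look unmoved in the last pictures; I did not measure them.

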